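Set the optics enclosure's door ajar on its stay

TASK

The lamp inside the optics enclosure must cool: fix its front door half open by its stay, the perforated bar with a ball knob on top, so that the bar lies level with the middle one of its five holes fully down over the upright peg on the roof rail. First take the lens can out of the way of the door and stand it upright on a clear spot of the bench, so that the door never bumps it; then lift the stay clear, open the door, and lower the hole over the peg gently, without letting the bar drop. Leave the lens and bottle on the roof and the joystick box and dishes on the bench where they are.

Things in the scene. Friction and masses are not known exactly. Their poses are not given: they have to be found in the camera images.
- enclosure: Optics enclosure fixed on the bench: box of aluminium profile with black panels, 380 wide, 360 deep, flat roof at 200 mm height. Origin: on the bench straight below the peg. Its x points from the door side into the box, y along the front towards the door's hinge, z up. The roof covers x -15 to 345, y -165 to 215 mm of this frame. Hinge axis (vertical) at x -21, y 170 mm.
- peg_seat (a point): Fixed upright steel peg, 8 mm thick, on the front top rail; its conical tip (3 mm wide at the top) ends 222 mm above the bench. This point lies on the peg's axis 207 mm above the bench, where the mid-thickness of the bar lies when it is fully down.
- hinge (a point): Point of the door's vertical hinge axis at bench level.
- door (a joint): Door opening, rad: 0 shut, up to 1.6; it grows as the free edge swings away from the box (clockwise seen from above). Stiff hinge: it stays where it is left and takes about 0.12 N m to turn. The middle hole on the peg holds it at about 0.784. Door leaf: aluminium frame with amber window, 300 mm from hinge axis to free edge, 10 mm thick, from 14 to 198 mm height, with a finger pull 17 mm proud of its middle plane near the free edge, outside.
- stay_pivot (a point): Where the stay is pivoted to the door: above the door's top edge, 100 mm from the hinge axis, 207 mm high (swivel axis and lift axis meet here).
- stay_swing (a joint): Swivel of the stay about the vertical through its pivot, rad: 0 when the bar lies along the door towards the free edge, growing counter-clockwise seen from above (towards the roof); -0.2 to 2.6. Turns easily and stays where left. 1.529 when the middle hole is on the peg.
- stay_lift (a joint): Lift of the bar about the horizontal axis at its pivot, rad: 0 level (resting; it cannot go lower), growing as the knob end rises, up to 0.9; it falls back by its weight (0.25 kg) when let go.
- knob (a point): Centre of the steel ball knob, 25 mm diameter, on a 12 mm thick stem at the end of the stay; 207 mm from the pivot along the bar and 34 mm above the bar's mid-thickness.
- hole3 (a point): Centre (mid-thickness) of the middle hole of the steel stay bar, 135 mm from the pivot. Bar 22 wide, 5 thick, ending 220 mm from the pivot; five 11 mm holes 22 mm apart, at 91, 113, 135, 157 and 179 mm from the pivot.
- can: Lens can to be moved: upright clear cylinder with black cap, 44 mm diameter (cap 45), 78 high, about 0.22 kg. Origin: centre of its underside.
- lens: Bystander: black mounted lens lying flat on the roof, 30 mm diameter, 12 high. Origin: centre of its underside.
- bottle: Bystander: white bottle standing on the roof, 34 mm diameter, 82 high. Origin: centre of its underside.
- pod: Bystander: black joystick box on the bench, 90 x 80 x 55 mm with a stick up to 95 mm. Origin: centre of its underside.
- dishes: Bystander: two stacked clear dishes on the bench, 61 mm diameter, 29 high together. Origin: centre of the underside.
There are look-alikes about, which are no part of the job. What is shaped like the can but turquoise is not meant.

How it is judged:
At the end, for the whole second after the job is handed in: The middle hole is down over the peg (hole centre within 5 mm of its seat, bar level within 0.03 rad), the door stands still at 0.74 to 0.83 rad, and the can stands upright (within 0.1 rad) and still on the bench; everything is released (distance between hole3 and peg_seat below 0.005 m and value of joint stay_lift below 0.03 rad and value of joint door between 0.74 and 0.83 rad and velocity of joint door between -0.05 and 0.05 rad/s and angle between can's own z axis and vertical below 0.1 rad and height (world z) of can between -0.006 and 0.006 m and linear speed of can below 0.02 m/s); the robot touches nothing.
It fails at once if the door (or any part of the enclosure) bumps the lens can (contact force between enclosure and can above 0.3 N).
It fails at once if the lens can is tipped by more than 0.5 rad (angle between can's own z axis and vertical above 0.5 rad).
It fails at once if the stay is dropped (it falls faster than 1 rad/s, 0.2 m/s at the knob) (velocity of joint stay_lift below -1 rad/s).
It fails at once if a bystander is moved by more than 20 mm (distance of any of lens, bottle, pod, dishes from where it was at the start of the episode above 0.02 m).
It fails at once if the bottle is knocked over (angle between bottle's own z axis and vertical above 0.5 rad).
It also fails if it takes over 58 s, if anything falls off the work surface, if the arm or the gripper's body presses on something with over 40 N, if the wrist force passes 120 N, or if a joint passes its speed limit or range.

ROBOT

A 6-joint arm with a two-finger parallel gripper is mounted at the origin on the work surface. World frame = base frame: x ahead of the robot, y to its left, z up, the work surface at z = 0. Lengths are in m, angles in rad, forces in N, time in s.
With the tool pointing down it reaches from about 0.375 to 0.9 m from the base axis. Payload 3.1 kg.
Tool frame: the origin (TCP) lies at the centre of the arm's flange, where the gripper is bolted on; the fingertips stand 173 mm ahead of it and the grasp point (between the pads) lies 155 mm ahead of it; z points along the fingers, x is the direction in which the jaws open and shut, and the axes are right-handed (so a half turn about z gives the same grasp; the last joint's range is limited). The gripper opens to 85 mm and grips with 20 to 120 N. Pads are 22 mm wide; open, the fingers measure 114 mm over their backs; the gripper's body (76 mm by 85 mm) begins 54 mm behind the grasp point. The pads swing forward as they close: fully open they stand 13 mm farther back than shut.
Start: joints at [-1.355, 0.527, 1.433, -0, 1.181, -0.178], TCP at [0.24, -0.577, 0.405] pointing down, gripper open.
Joint ranges: [-3.08, 3.08], [-0.75, 2.2], [0.22, 2.44], [-1.43, 4.57], [0, 2.65], [-2.85, 2.85]. Speed limits (rad/s): [2.79, 2.79, 3.14, 3.14, 3.14, 3.14].

INTERFACE

Orientations are given as a unit quaternion [x, y, z, w].
In Python, from station import manip gives the robot as it stands.
- The arm moves only by the shell command python3 -m jog 'ROWS' [OPENING] [FORCE]. ROWS is JSON, a list that holds one entry, the list of rows, each a list of 4 numbers: the shift along the world's x, y, z in mm, then the turn about the world's z in degrees. A call has exactly 8 rows; each row shifts and turns the commanded pose from where the row before left it; what a row does not reach is not made up. A row lasts 1/8 s, in which the tool goes at most 62.5 mm and 10.7 degrees, less where a joint would pass 70% of its speed; a pose out of reach is approached as far as the arm can. A call is refused whole if a number of a shift passes 62.5 or a number of a turn 10.7, either way. A call with a gripper value outside its range is refused whole. OPENING is the opening in per cent of the stroke, from 0 (shut) to 100 (fully open), set as the call begins (- or left out, the last holds). The fingers move at their own pace and stop on an object; FORCE is the grip in N (left out, the last holds). Time passes only in rows, so rows that do not move let the fingers close, or fill a call up. It gives the time, the measured TCP pose, the force and the opening at its end, in the units of the state.
- manip.sense(): the state, without advancing time (a new reading comes with each control period).
- manip.snapshot(name): name is "scene" or "side" or "wrist"; returns the picture (420x560x3 uint8, red, green, blue); there is no depth.
- manip.camera_info(name): a dict with "fx", "fy", "cx", "cy" (pixels), "k1" (the pictures are not rectified: a ray, as slopes to the right and down, at radius r is drawn at 1 + k1 r^2 times it, then the intrinsics apply), "R" (3x3) and "t" (3): a world point X has camera coordinates R X + t. Camera axes: x right, y down, z forward; pixel columns grow to the right and rows downward; lengths in m; the calibration is good to about 2 mm. A picture is of the moment at which its call begins: read the wrist's pose just before it. camera_info takes no time and is no camera call; for the wrist camera it gives the pose at the moment of the call.
- manip.sign_off(): hands the job in, once; it reports no verdict.
The state is a dict: "t": time; "q": joint angles; "qd": joint speeds; "tau": joint torques, N m; "tcp_pos": TCP position; "tool_rot": TCP orientation; "force": force on the tool from outside, world axes, zero at the start; "ft_torque": the same for the moment, N m; "finger_gap": opening from 0.0 (shut) to 1.0 (fully open).
Only numpy, scipy, OpenCV 4.12 (cv2) and the standard library are available. Lean on these libraries where they do the work, as an engineer would, in place of code of your own. Each camera call takes 0.05 s, during which the arm holds its last target. There are 200 camera calls.

## Working session

There is one attempt and no reset: what is moved stays moved. The work goes in short steps, Python scripts to look and compute and a shell command to move; the robot and the scene stay as the last step left them, time stands still between calls to the robot, and variables do not carry over. Pictures are saved under pics/ and viewed, about 8 in all and at most 12, crops included, and the job is handed in when it is done.

```bash
ls; mkdir -p pics; python3 - <<'E'
from station import manip
import cv2,numpy as np
s=manip.sense();print(s)
for n in("scene","side"):
    cv2.imwrite(f"pics/{n}0.png",manip.snapshot(n)[:,:,::-1]); c=manip.camera_info(n);print(n,c)
E
```

```text
pics
{'t': 0.0, 'q': array([-1.35451001e+00,  5.28446306e-01,  1.43392372e+00, -2.78692844e-05,
        1.18136149e+00, -1.78524135e-01]), 'qd': array([ 1.76572453e-03, -1.07435184e-03, -2.04589968e-05,  1.29228378e-03,
        1.07020876e-03,  1.66456704e-04]), 'tau': array([-1.67033568e-04, -4.42352021e+01, -1.78026581e+01, -2.15723244e-04,
        8.46408686e-03, -4.26760963e-06]), 'tcp_pos': array([ 0.24032946, -0.5765655 ,  0.40373859]), 'tool_rot': array([ 8.32058123e-01, -5.54687422e-01, -7.79281785e-04, -7.32507908e-04]), 'force': array([-0.46255479,  0.07814992, -0.06646788]), 'ft_torque': array([ 0.02209814, -0.00134651, -0.00643007]), 'finger_gap': 0.998980030053571}
scene {'fx': 437.701289130747, 'fy': 437.701289130747, 'cx': 283.66693436413954, 'cy': 210.48918392132035, 'k1': -0.10963877300902107, 'R': array([[ 0.11027707,  0.99389933, -0.0017572 ],
       [ 0.86028673, -0.09633732, -0.50062547],
       [-0.4977406 ,  0.05369582, -0.8656622 ]]), 't': array([-0.11955995, -0.36740142,  1.28829828])}
side {'fx': 521.8648761762347, 'fy': 521.8648761762347, 'cx': 279.41073147848704, 'cy': 205.28441777396029, 'k1': 0.0634510457191327, 'R': array([[-0.81316548, -0.5817319 , -0.01870567],
       [-0.3116328 ,  0.46230515, -0.83015598],
       [ 0.49157594, -0.66922488, -0.55721733]]), 't': array([0.46783622, 0.27895683, 1.0320398 ])}
```

View pics/scene0.png

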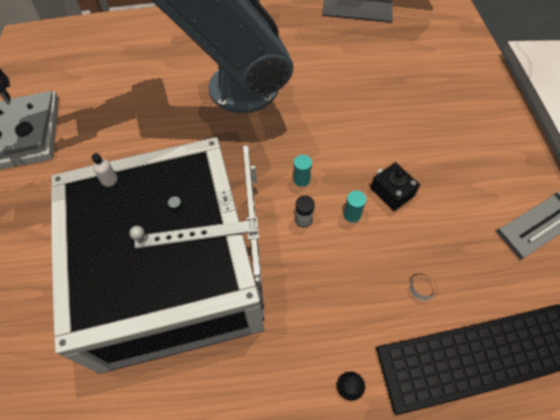

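View pics/side0.png

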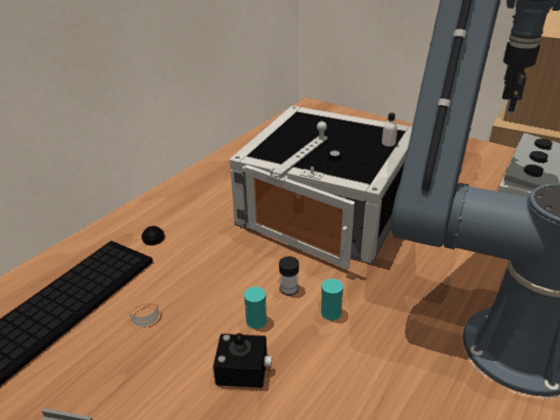

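The scene view shows the box at left with its door facing +y and nearly shut, and the hinge at the far (lower) end near (258,290). The pivot is near (253,228), the knob at (137,233), the peg plate at about (225,200) and the can at (304,210) between two turquoise look-alikes. The side view shows the can at (289,275). I'll zoom in for accurate pixels.

```bash
cat >h.py <<'E'
import cv2,numpy as np
from station import manip
def ray(n,uv,c=None):
    c=c or manip.camera_info(n)
    K=np.array([[c['fx'],0,c['cx']],[0,c['fy'],c['cy']],[0,0,1]])
    p=cv2.undistortPoints(np.array([[uv]],float),K,np.array([c['k1'],0,0,0.]))[0,0]
    R=np.array(c['R']);return -R.T@np.array(c['t']),R.T@np.r_[p,1]
def plane(n,uv,z,c=None):
    o,d=ray(n,uv,c);return o+d*(z-o[2])/d[2]
def two(n1,a,n2,b,c1=None,c2=None):
    o,d=ray(n1,a,c1);p,e=ray(n2,b,c2)
    s=np.linalg.lstsq(np.c_[d,-e],p-o,rcond=None)[0]
    x,y=o+s[0]*d,p+s[1]*e;return (x+y)/2,np.linalg.norm(x-y)
def proj(n,X,c=None):
    c=c or manip.camera_info(n)
    K=np.array([[c['fx'],0,c['cx']],[0,c['fy'],c['cy']],[0,0,1]])
    return cv2.projectPoints(np.array([X],float),cv2.Rodrigues(np.array(c['R']))[0],np.array(c['t']),K,np.array([c['k1'],0,0,0.]))[0][0,0]
E
python3 - <<'E'
import cv2,numpy as np
a=cv2.imread('pics/scene0.png')[135:355,40:330];cv2.imwrite('pics/sc_crop.png',cv2.resize(a,None,fx=2.7,fy=2.7,interpolation=cv2.INTER_CUBIC))
a=cv2.imread('pics/side0.png')[95:335,220:430];cv2.imwrite('pics/si_crop.png',cv2.resize(a,None,fx=2.5,fy=2.5,interpolation=cv2.INTER_CUBIC))
E
```

```text
(no output)
```

View pics/sc_crop.png

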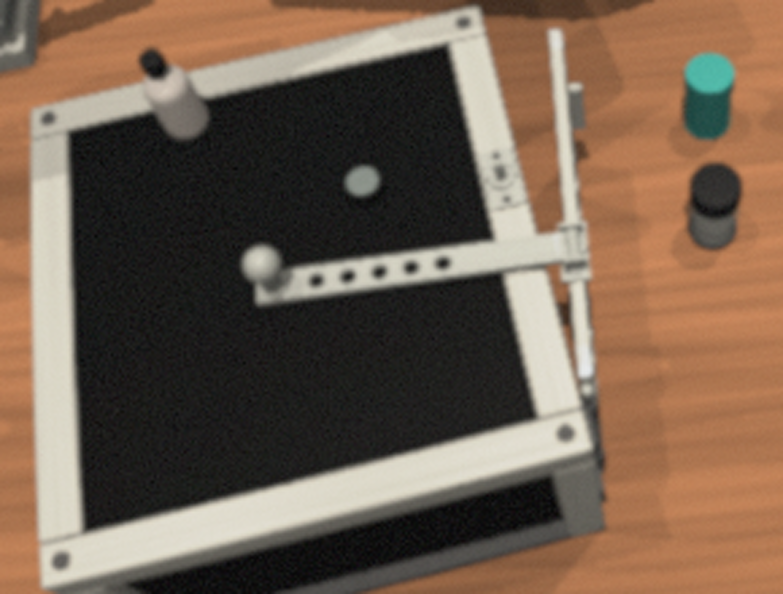

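View pics/si_crop.png

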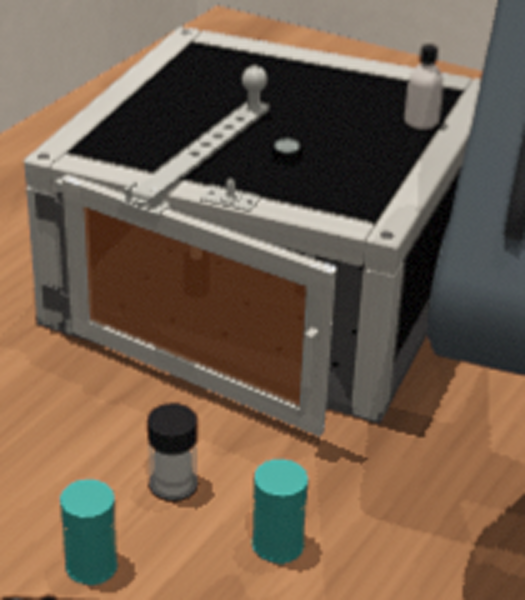

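The crops show four roof corners at scene crop (478,7), (597,455), (42,588) and (31,108). The peg is at (499,172), the knob at (262,263), the pivot at (573,240), the door's free edge at (555,32) and the can cap at (716,187). In the side crop the peg tip is at (231,181), the knob at (255,78) and the can at (172,450). The door stands slightly open.

```bash
python3 - <<'E'
from h import *
S=lambda u,v:(40+(u+.5)/2.7-.5,135+(v+.5)/2.7-.5)
D=lambda u,v:(220+(u+.5)/2.5-.5,95+(v+.5)/2.5-.5)
cor=[S(478,7),S(597,455),S(42,588),S(31,108)]
P=np.array([plane('scene',c,.2)[:2] for c in cor])
E=np.array([[-15,-165],[-15,215],[345,215],[345,-165]])/1e3
mc=P.mean(0);me=E.mean(0);U,_,V=np.linalg.svd((E-me).T@(P-mc));R=(U@V).T
t=mc-R@me
print('edges',[np.linalg.norm(P[i]-P[(i+1)%4]).round(4) for i in range(4)],'resid',(E@R.T+t-P).round(4).tolist())
print('t(peg)',t,'yaw',np.degrees(np.arctan2(R[1,0],R[0,0])), 'hinge',R@[-.021,.17]+t)
print('peg seen',two('scene',S(499,172),'side',D(231,181)),plane('scene',S(499,170),.217))
print('knob',two('scene',S(262,263),'side',D(255,78)),plane('scene',S(262,263),.241))
print('pivot',plane('scene',S(573,242),.212),'free',plane('scene',S(555,32),.198))
print('free side', plane('side',D(333,268),.198))
print('can top',plane('scene',S(716,187),.078),two('scene',S(716,187),'side',D(173,418)), plane('side',D(173,418),.078))
for n,u in(('lens',(363,180)),('botbase',(187,128))):print(n,plane('scene',S(*u),.206))
for n,u in(('t1',(709,75)),):print(n,plane('scene',S(*u),.075))
print('t2',plane('scene',(356,199),.075),'pod',plane('scene',(395,184),.055),'dish',plane('scene',(420,287),.02))
E
```

```text
edges [np.float64(0.3815), np.float64(0.3587), np.float64(0.3786), np.float64(0.3576)] resid [[-0.0008, 0.0022], [-0.0018, -0.0008], [0.0022, -0.0014], [0.0005, -0.0]]
t(peg) [ 0.51786169 -0.04978888] yaw -80.86048137357456 hinge [ 0.68236783 -0.00205284]
peg seen (array([ 0.51823948, -0.05304878,  0.21643949]), np.float64(0.004566354469211895)) [ 0.51891598 -0.05130422  0.217     ]
knob (array([ 0.58844316, -0.21027342,  0.24069657]), np.float64(0.0005981987366392636)) [ 0.58886866 -0.20993512  0.241     ]
pivot [ 0.58004584 -0.00329485  0.212     ] free [ 0.38415811 -0.00398964  0.198     ]
free side [ 0.38230174 -0.00575459  0.198     ]
can top [0.46827268 0.11693518 0.078     ] (array([0.46626564, 0.11630298, 0.07622557]), np.float64(0.0024354344370956086)) [0.46452393 0.11680951 0.078     ]
lens [ 0.50930798 -0.15097092  0.206     ]
botbase [ 0.44796293 -0.28577296  0.206     ]
t1 [0.35003038 0.12683254 0.075     ]
t2 [0.46642798 0.23610967 0.075     ] pod [0.4232526 0.3438136 0.055    ] dish [0.67444928 0.34884011 0.02      ]
```

Peg at about (0.518,-0.051), enclosure yaw -80.9° and residuals of 2 mm. Door opening is about 0.15 rad, can at (0.466,0.117). The knob has to end at about (0.473,-0.106,0.241). I'll go to the can.

```bash
python3 -m jog '[[[18,56,8,0],[18,56,8,0],[18,56,8,0],[18,56,8,0],[18,56,8,0],[18,56,8,0],[18,56,8,0],[18,56,8,0]]]' 100 40; python3 -m jog '[[[17,50,0,0],[17,50,0,0],[17,50,0,0],[16,48,0,0],[15,48,0,0],[0,0,-50,0],[0,0,-50,0],[0,0,-50,0]]]'
python3 - <<'E'
from h import *
cv2.imwrite('pics/w1.png',manip.snapshot('wrist')[:,:,::-1])
s=manip.sense();print(s['tcp_pos'],proj('wrist',[.466,.117,.078]))
E
```

```text
t: 1.1
tcp_pos: [0.3845, -0.127, 0.4689]
tool_rot: [0.832, -0.555, 0.0, -0.0]
force: [0.5, -0.2, -0.0]
finger_gap: 0.995
t: 2.1
tcp_pos: [0.4662, 0.1175, 0.3173]
tool_rot: [0.832, -0.554, 0.0, -0.0]
force: [0.7, 0.2, -0.4]
finger_gap: 0.996
[0.46402142 0.11710652 0.31175807] [290.687461   232.10993087]
```

View pics/w1.png

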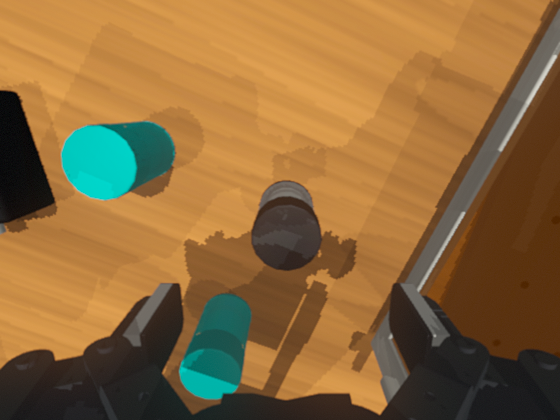

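The wrist view has the can cap at (286,236), predicted (291,232), so it is centred between the fingers. Both look-alikes are clear. Descending and gripping.

```bash
python3 -m jog '[[[0,0,-40,0],[0,0,-40,0],[0,0,-25,0],[0,0,-8,0],[0,0,0,0],[0,0,0,0],[0,0,0,0],[0,0,0,0]]]'; python3 -m jog '[[[0,0,0,0],[0,0,0,0],[0,0,0,0],[0,0,0,0],[0,0,0,0],[0,0,0,0],[0,0,0,0],[0,0,0,0]]]' 30 40
```

```text
t: 3.15
tcp_pos: [0.4666, 0.1171, 0.2064]
tool_rot: [0.832, -0.555, 0.001, -0.0]
force: [0.1, 0.1, 0.9]
finger_gap: 0.999
t: 4.15
tcp_pos: [0.4664, 0.1172, 0.2059]
tool_rot: [0.832, -0.555, -0.0, -0.0]
force: [-0.3, 1.0, 5.9]
finger_gap: 0.505
```

```bash
python3 -m jog '[[[0,0,20,0],[0,0,40,0],[0,0,40,0],[20,27,0,0],[30,40,0,0],[30,40,0,0],[24,33,0,0],[10,13,0,0]]]'; python3 -m jog '[[[0,0,-30,0],[0,0,-30,0],[0,0,-20,0],[0,0,-10,0],[0,0,-5,0],[0,0,-3,0],[0,0,-2,0],[0,0,0,0]]]'
```

```text
t: 5.15
tcp_pos: [0.5813, 0.2719, 0.3044]
tool_rot: [0.833, -0.554, -0.0, -0.0]
force: [-0.6, -0.1, -2.8]
finger_gap: 0.505
t: 6.15
tcp_pos: [0.5806, 0.2701, 0.2062]
tool_rot: [0.832, -0.555, 0.0, -0.0]
force: [0.5, -0.1, -2.2]
finger_gap: 0.504
```

```bash
python3 -m jog '[[[0,0,-1,0],[0,0,-1,0],[0,0,0,0],[0,0,0,0],[0,0,0,0],[0,0,0,0],[0,0,0,0],[0,0,0,0]]]'; python3 -m jog '[[[0,0,0,0],[0,0,0,0],[0,0,0,0],[0,0,0,0],[0,0,0,0],[0,0,30,0],[0,0,50,0],[0,0,60,0]]]' 95
```

```text
t: 7.15
tcp_pos: [0.5806, 0.2702, 0.2059]
tool_rot: [0.832, -0.555, 0.001, -0.001]
force: [-1.9, -0.5, 8.3]
finger_gap: 0.504
t: 8.15
tcp_pos: [0.58, 0.2699, 0.3438]
tool_rot: [0.832, -0.555, -0.001, 0.001]
force: [1.1, 0.1, 0.1]
finger_gap: 0.951
```

```bash
python3 -m jog '[[[1,-30,50,10],[1,-30,50,10],[1,-60,7,10],[1,-60,0,10],[1,-60,0,10],[1,-60,0,10],[1,-60,0,10],[1,-60,0,0]]]'; python3 -m jog '[[[0,-40,0,0],[0,-20,0,0],[0,0,0,0],[0,0,0,0],[0,0,0,0],[0,0,0,0],[0,0,0,0],[0,0,0,0]]]' 80
python3 - <<'E'
from h import *
s=manip.sense();w=manip.camera_info('wrist');im=manip.snapshot('wrist');sc=manip.snapshot('scene')
np.save('w2.npy',np.r_[[w[k] for k in('fx','fy','cx','cy','k1')],np.ravel(w['R']),w['t']])
cv2.imwrite('pics/w2.png',im[:,:,::-1]);cv2.imwrite('pics/s2.png',sc[:,:,::-1])
print(s['tcp_pos'],s['tool_rot'],[proj('wrist',X,w).round(1) for X in([.5886,-.2101,.2407],[.518,-.0505,.222],[.58,-.0033,.209])])
E
```

```text
t: 9.15
tcp_pos: [0.5881, -0.1503, 0.4508]
tool_rot: [1.0, 0.021, 0.0, -0.0]
force: [0.3, -0.1, 0.5]
finger_gap: 0.95
t: 10.15
tcp_pos: [0.5885, -0.2082, 0.4507]
tool_rot: [1.0, 0.021, 0.0, 0.0]
force: [-0.2, 0.3, 0.6]
finger_gap: 0.802
[ 0.58852259 -0.20822272  0.45074855] [9.99780350e-01 2.09583116e-02 1.00793944e-05 1.37866395e-05] [array([286.8, 259.2]), array([149.6, -79. ]), array([ 286.9, -179.5])]
```

View pics/w2.png

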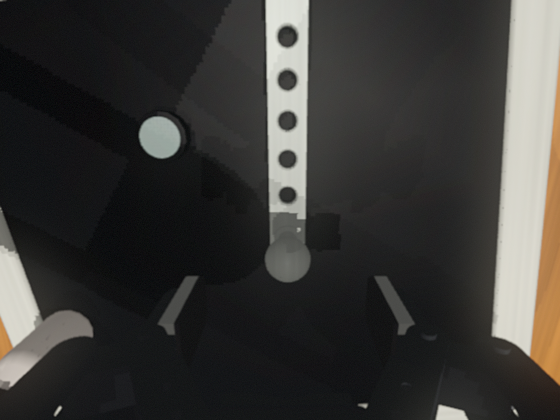

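The knob shows at (288,259), predicted (287,259), and the bar is square to the jaws. Descending on the knob and gripping.

```bash
python3 -m jog '[[[1,-2,-15,0],[0,0,-25,0],[0,0,-13,0],[0,0,-5,0],[0,0,0,0],[0,0,0,0],[0,0,0,0],[0,0,0,0]]]'; python3 -m jog '[[[0,0,0,0],[0,0,0,0],[0,0,0,0],[0,0,0,0],[0,0,0,0],[0,0,0,0],[0,0,0,0],[0,0,0,0]]]' 10 40
cat >plan.py <<'E'
import numpy as np
peg=np.array([.518,-.0505]);yaw=np.radians(-80.86)
R=np.array([[np.cos(yaw),-np.sin(yaw)],[np.sin(yaw),np.cos(yaw)]])
hinge=R@[-.021,.17]+peg
def pose(door,swing,lift):
    a=yaw-np.pi/2-door; piv=hinge+.1*np.array([np.cos(a),np.sin(a)])
    b=a+swing; u=np.array([np.cos(b),np.sin(b)])
    k=piv+u*(.207*np.cos(lift)-.034*np.sin(lift))
    return np.r_[k,.207+.207*np.sin(lift)+.034*np.cos(lift)]*1e3,np.degrees(b)%360
if __name__=="__main__":
    W=[(.15,1.606,l) for l in np.linspace(0,.3,5)]+[(.15+.634*s,1.606-.077*s,.3) for s in np.linspace(1/8,1,8)]+[(.784,1.529,l) for l in np.linspace(.3,0,7)[1:]]
    p0=None
    for w in W:
        p,b=pose(*w)
        print(np.round(w,3),p.round(1),round(b,1),'' if p0 is None else (p-p0).round(1));p0=p
E
python3 plan.py
```

```text
t: 11.25
tcp_pos: [0.5895, -0.2105, 0.3932]
tool_rot: [1.0, 0.021, 0.0, 0.0]
force: [0.2, 0.4, 0.0]
finger_gap: 0.798
t: 12.25
tcp_pos: [0.5895, -0.2105, 0.3927]
tool_rot: [1.0, 0.021, 0.0, 0.0]
force: [1.0, 0.1, 0.2]
finger_gap: 0.266
[0.15  1.606 0.   ] [ 591.8 -210.5  241. ] 272.6 
[0.15  1.606 0.075] [ 591.6 -207.4  256.4] 272.6 [-0.1  3.1 15.4]
[0.15  1.606 0.15 ] [ 591.4 -203.1  271.6] 272.6 [-0.2  4.3 15.1]
[0.15  1.606 0.225] [ 591.2 -197.7  286.3] 272.6 [-0.2  5.4 14.8]
[0.15  1.606 0.3  ] [ 590.9 -191.2  300.7] 272.6 [-0.3  6.5 14.3]
[0.229 1.596 0.3  ] [ 574.5 -183.3  300.7] 267.5 [-16.4   7.9   0. ]
[0.308 1.587 0.3  ] [ 558.7 -174.   300.7] 262.4 [-15.7   9.4   0. ]
[0.388 1.577 0.3  ] [ 543.8 -163.2  300.7] 257.3 [-14.9  10.7   0. ]
[0.467 1.568 0.3  ] [ 529.8 -151.2  300.7] 252.2 [-14.  12.   0.]
[0.546 1.558 0.3  ] [ 516.9 -138.   300.7] 247.1 [-12.9  13.3   0. ]
[0.626 1.548 0.3  ] [ 505.1 -123.6  300.7] 242.0 [-11.8  14.4   0. ]
[0.705 1.539 0.3  ] [ 494.5 -108.2  300.7] 236.9 [-10.5  15.4   0. ]
[0.784 1.529 0.3  ] [485.4 -91.9 300.7] 231.8 [-9.2 16.3  0. ]
[0.784 1.529 0.25 ] [482.6 -95.4 291.2] 231.8 [-2.7 -3.5 -9.5]
[0.784 1.529 0.2  ] [480.2 -98.5 281.4] 231.8 [-2.5 -3.1 -9.7]
[0.784 1.529 0.15 ] [ 478.  -101.2  271.6] 231.8 [-2.1 -2.7 -9.9]
[0.784 1.529 0.1  ] [ 476.2 -103.5  261.5] 231.8 [ -1.8  -2.3 -10.1]
[0.784 1.529 0.05 ] [ 474.7 -105.5  251.3] 231.8 [ -1.5  -1.9 -10.2]
[0.784 1.529 0.   ] [ 473.4 -107.   241. ] 231.8 [ -1.2  -1.5 -10.3]
```

```bash
python3 -m jog '[[[0,1.2,7.7,0],[0,1.9,7.7,0],[0,2,7.6,0],[0,2.3,7.5,0],[0,2.6,7.4,0],[0,2.8,7.4,0],[0,3.1,7.2,0],[0,3.4,7.1,0]]]'; python3 -m jog '[[[-8,3.9,0,-2.5],[-8.2,4,0,-2.6],[-7.9,4.6,0,-2.5],[-7.8,4.8,0,-2.6],[-7.5,5.2,0,-2.5],[-7.4,5.5,0,-2.6],[-7,6,0,-2.5],[-7,6,0,-2.6]]]'
python3 - <<'E'
from h import *
cv2.imwrite('pics/s3.png',np.hstack([manip.snapshot('scene')[130:350,40:360],manip.snapshot('side')[90:310,200:460]])[:,:,::-1])
E
```

```text
t: 13.25
tcp_pos: [0.5895, -0.1909, 0.4528]
tool_rot: [1.0, 0.021, 0.0, 0.0]
force: [-0.3, -0.1, -2.0]
finger_gap: 0.263
t: 14.25
tcp_pos: [0.5286, -0.1509, 0.4528]
tool_rot: [0.988, -0.158, 0.001, -0.0]
force: [0.9, -2.4, -1.2]
finger_gap: 0.267
```

View pics/s3.png

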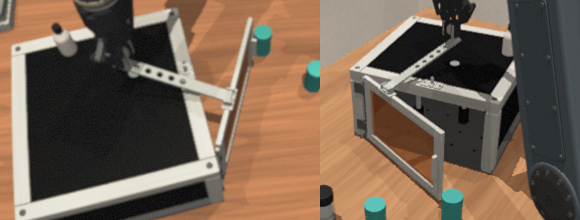

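The lifted bar is held, the door has opened about halfway, and it is clear of the look-alikes. I'll finish the swing.

```bash
python3 -m jog '[[[-6.5,6.6,0,-2.5],[-6.4,6.7,0,-2.6],[-6,7.1,0,-2.5],[-5.8,7.3,0,-2.6],[-5.3,7.6,0,-2.5],[-5.2,7.8,0,-2.6],[-4.7,8.1,0,-2.5],[-4.5,8.2,0,-2.6]]]'
python3 - <<'E'
from h import *
from plan import *
s=manip.sense();w=manip.camera_info('wrist');im=manip.snapshot('wrist');sc=manip.snapshot('scene')[150:250,190:290];si=manip.snapshot('side')[120:220,250:350]
print(s['tcp_pos'],s['tool_rot'],s['force'])
cv2.imwrite('pics/w4.png',im[:,:,::-1])
f=lambda a:cv2.resize(a,(400,400),interpolation=cv2.INTER_CUBIC)
cv2.imwrite('pics/s4.png',np.hstack([f(sc),f(si)])[:,:,::-1])
print([proj('wrist',X,w) for X in([.518,-.0505,.222],)])
E
```

```text
t: 15.35
tcp_pos: [0.4844, -0.0918, 0.4526]
tool_rot: [0.944, -0.329, 0.0, 0.0]
force: [0.2, -1.6, -2.3]
finger_gap: 0.266
[ 0.48439998 -0.09176013  0.4526188 ] [ 9.44172307e-01 -3.29451913e-01  2.49388070e-04  1.69244082e-04] [ 0.23113717 -1.60930741 -2.27147814]
[array([288.39783524, 151.97297179])]
```

View pics/w4.png

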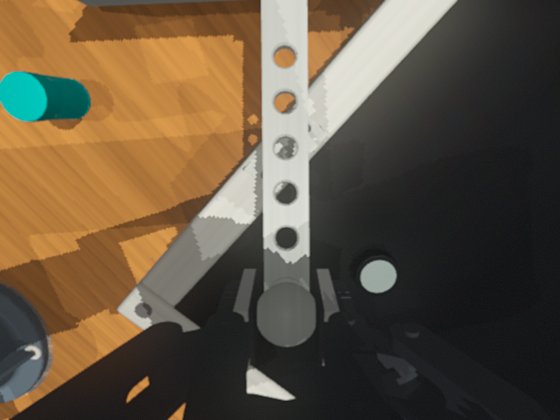

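View pics/s4.png

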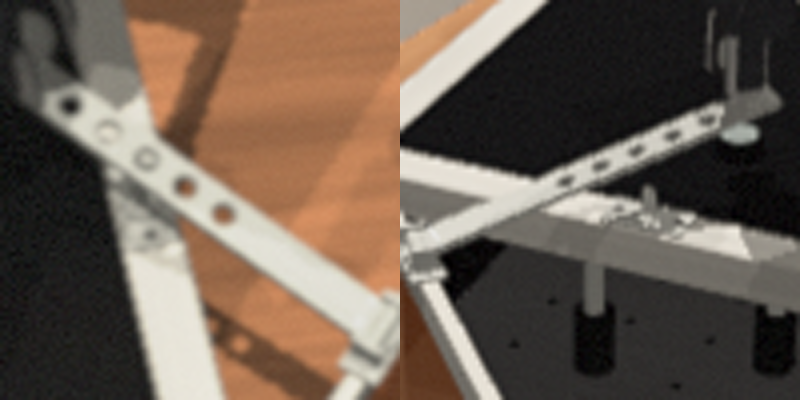

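The wrist view shows the bar centred at u≈285 with the middle hole at (285,147), and the peg is predicted at (288,152) below it. I'll lower to just above the peg tip, then look closely.

```bash
python3 -m jog '[[[-0.9,-1.2,-3.5,0],[-0.9,-1.2,-4,0],[-0.9,-1.2,-4,0],[-0.9,-1.2,-4,0],[-0.9,-1.2,-4,0],[-0.8,-1,-3.6,0],[-0.8,-1,-3.2,0],[-0.8,-0.8,-0.8,0]]]'
python3 - <<'E'
from h import *
s=manip.sense();w=manip.camera_info('wrist');im=manip.snapshot('wrist')
np.save('w5.npy',np.r_[[w[k] for k in('fx','fy','cx','cy','k1')],np.ravel(w['R']),w['t']])
print(s['tcp_pos'],s['force'])
c=proj('wrist',[.518,-.0505,.222],w);print(c)
u,v=c.round().astype(int);v=max(v,60);print(u,v)
cv2.imwrite('pics/w5full.png',im[:,:,::-1])
cv2.imwrite('pics/w5.png',cv2.resize(im[v-60:v+60,u-70:u+70],None,fx=5,fy=5,interpolation=cv2.INTER_CUBIC)[:,:,::-1])
E
```

```text
t: 16.5
tcp_pos: [0.4775, -0.1004, 0.425]
tool_rot: [0.944, -0.329, 0.0, -0.001]
force: [1.6, 0.1, -2.6]
finger_gap: 0.262
[ 0.4774915  -0.10043708  0.42502882] [ 1.58745818  0.12845901 -2.5802481 ]
[289.19228298 135.62239463]
289 136
```

View pics/w5.png

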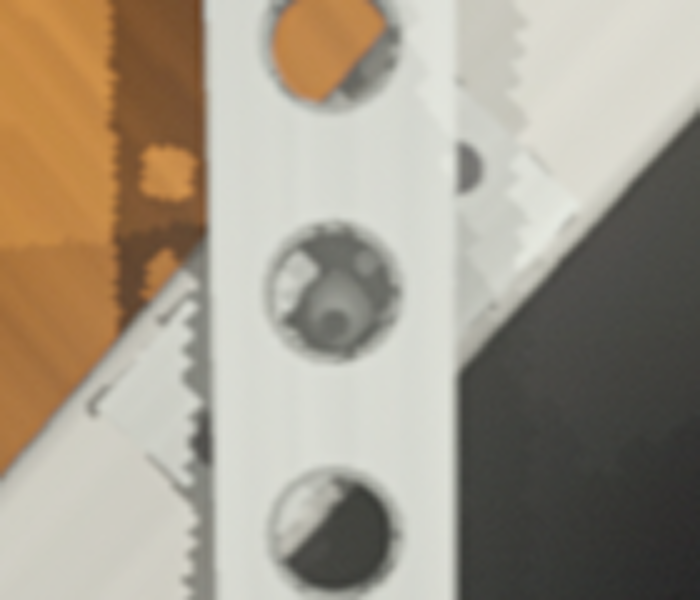

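The wrist crop shows the peg tip inside the middle hole, tip at crop (334,323) and hole centre at (334,292). I'll compute the horizontal offset.

```bash
python3 - <<'E'
from h import *
a=np.load('w5.npy');c=dict(zip(('fx','fy','cx','cy','k1'),a[:5]));c['R']=a[5:14].reshape(3,3);c['t']=a[14:]
F=lambda u,v:(219+(u+.5)/5-.5,76+(v+.5)/5-.5)
tip=plane('wrist',F(334,323),.222,c)
L=.157;top=lambda d:.207+d*np.sin(L)+.0025*np.cos(L)
h=plane('wrist',F(334,292),top(.135),c);h2=plane('wrist',F(330,45),top(.113),c);h4=plane('wrist',F(335,535),top(.157),c)
u=(h4-h2)[:2];print('22mm check',np.linalg.norm(h4-h)*1e3,np.linalg.norm(h-h2)*1e3);u/=np.linalg.norm(u)
print('tip',tip,'h',h,'bar dir',np.degrees(np.arctan2(u[1],u[0]))%360)
d=(tip-h)[:2]*1e3
for nm,x in(('hole',h[:2]),):
    axis=(h[:2]+u*.0025*np.sin(L)); e=(tip[:2]-axis)*1e3
    print('need along',e@u,'lateral(left of dir)',e@[-u[1],u[0]],'natural along on lowering',135*(1-np.cos(L)))
E
```

```text
22mm check 21.729454613770187 21.31663125008593
tip [ 0.51527384 -0.05104501  0.222     ] h [ 0.51742305 -0.0483736   0.23057729] bar dir 232.1198103884744
need along 3.0372871381457722 lateral(left of dir) -0.05608445608764751 natural along on lowering 1.6603927075222047
```

```bash
python3 -m jog '[[[-0.7,-0.9,0,0],[-0.4,-0.6,-2.2,0],[-0.4,-0.6,-2.2,0],[-0.4,-0.5,-2.2,0],[-0.4,-0.5,-2.2,0],[-0.4,-0.5,-2.2,0],[-0.4,-0.5,-2.2,0],[-0.4,-0.5,-2.2,0]]]'
python3 - <<'E'
from h import *
s=manip.sense();im=manip.snapshot('wrist');print(s['tcp_pos'],s['force'])
a=im[60:180,219:359];b=manip.snapshot('side')[130:220,260:350]
cv2.imwrite('pics/w6.png',np.hstack([cv2.resize(a,(490,420),interpolation=cv2.INTER_CUBIC),cv2.resize(b,(300,420),interpolation=cv2.INTER_CUBIC)])[:,:,::-1])
E
```

```text
t: 17.55
tcp_pos: [0.4739, -0.1052, 0.4097]
tool_rot: [0.944, -0.329, 0.0, -0.0]
force: [0.8, 1.5, -0.8]
finger_gap: 0.267
[ 0.47387422 -0.10519929  0.40972191] [ 0.79399112  1.47992336 -0.81724981]
```

View pics/w6.png

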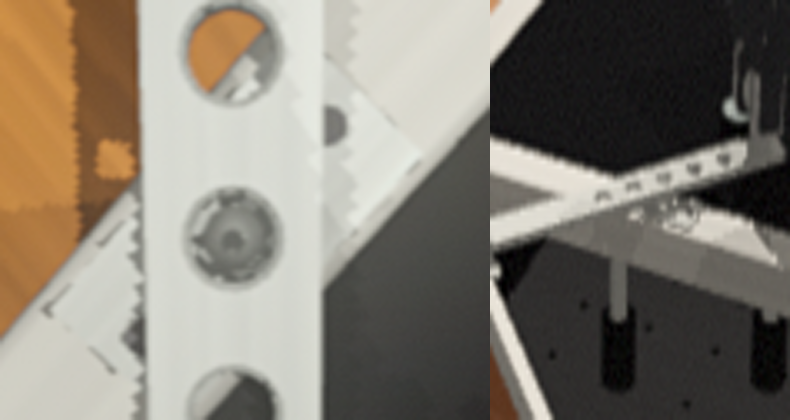

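The peg is now concentric in the hole, tip (232,240) against hole (233,238), with low force. Continuing down to level.

```bash
python3 -m jog '[[[-0.3,-0.4,-2.2,0],[-0.3,-0.4,-2.2,0],[-0.3,-0.4,-2.2,0],[-0.3,-0.4,-2.2,0],[-0.3,-0.4,-2.2,0],[-0.2,-0.3,-2.2,0],[-0.2,-0.2,-2,0],[-0.2,-0.2,-1,0]]]'
```

```text
t: 18.65
tcp_pos: [0.4718, -0.1079, 0.3936]
tool_rot: [0.944, -0.329, 0.0, 0.0]
force: [-0.8, -1.7, 0.8]
finger_gap: 0.264
```

```bash
python3 -m jog '[[[0,0,-0.5,0],[0,0,-0.5,0],[0,0,-0.5,0],[0,0,-0.5,0],[0,0,0,0],[0,0,0,0],[0,0,0,0],[0,0,0,0]]]'
```

```text
t: 19.65
tcp_pos: [0.4718, -0.1079, 0.3916]
tool_rot: [0.944, -0.329, 0.0, -0.0]
force: [-0.2, -2.2, 2.1]
finger_gap: 0.264
```

```bash
python3 -m jog '[[[0,0,-0.5,0],[0,0,-0.5,0],[0,0,0,0],[0,0,0,0],[0,0,0,0],[0,0,0,0],[0,0,0,0],[0,0,0,0]]]'
python3 - <<'E'
from h import *
cv2.imwrite('pics/w7.png',np.hstack([manip.snapshot('wrist')[60:180,219:359],manip.snapshot('side')[130:250,240:380]])[:,:,::-1])
E
```

```text
t: 20.65
tcp_pos: [0.4718, -0.1079, 0.3906]
tool_rot: [0.944, -0.329, 0.0, -0.0]
force: [-0.5, -1.6, 2.3]
finger_gap: 0.264
```

```bash
python3 -m jog '[[[0,0,-0.5,0],[0,0,-0.5,0],[0,0,-0.5,0],[0,0,-0.5,0],[0,0,0,0],[0,0,0,0],[0,0,0,0],[0,0,0,0]]]'
python3 - <<'E'
from h import *
import sys
im=manip.snapshot('side');cv2.imwrite('pics/s8.png',im[:,:,::-1])
a=np.hstack([cv2.resize(manip.snapshot('wrist')[60:180,219:359],(420,360),interpolation=3),cv2.resize(im[130:220,255:350],(380,360),interpolation=3)])
cv2.imwrite('pics/w8.png',a[:,:,::-1])
E
```

```text
t: 21.75
tcp_pos: [0.4718, -0.1079, 0.3886]
tool_rot: [0.944, -0.329, 0.0, 0.0]
force: [0.6, -0.7, 3.6]
finger_gap: 0.265
```

View pics/w8.png

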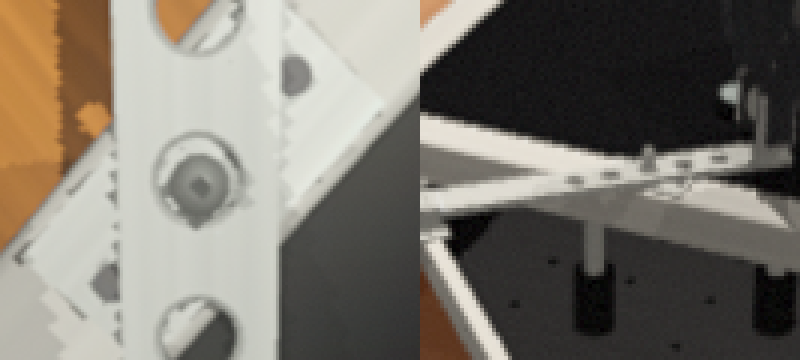

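The peg sticks up through the middle hole and the bar looks level. I'll press a little more to confirm it's seated before release.

```bash
python3 -m jog '[[[0,0,-0.5,0],[0,0,-0.5,0],[0,0,-0.5,0],[0,0,-0.5,0],[0,0,-0.5,0],[0,0,-0.5,0],[0,0,0,0],[0,0,0,0]]]'
python3 - <<'E'
from station import manip;s=manip.sense();print(s['tcp_pos'],s['force'],s['ft_torque'])
E
```

```text
t: 22.85
tcp_pos: [0.4718, -0.1079, 0.3857]
tool_rot: [0.944, -0.329, 0.0, 0.0]
force: [-1.9, -0.8, 5.3]
finger_gap: 0.264
[ 0.47180577 -0.10788992  0.38571541] [-1.93122311 -0.76625099  5.32421398] [-0.05563778  0.08675518  0.03244741]
```

```bash
python3 - <<'E'
from h import *
from plan import pose,peg
for z in(.222,.2095,.2135,.2175):print(z,proj('side',[.5165,-.0508,z]))
# bar holes 1..5 in side view: level vs lifted
for L in(0,.03,.06):
    k,b=pose(.784,1.529,0);u=np.array([np.cos(np.radians(b)),np.sin(np.radians(b))]);pv=np.array([.5165,-.0508])-u*.135
    print(L,[proj('side',np.r_[pv+u*d*np.cos(L),.2095+d*np.sin(L)]).round(1).tolist() for d in(.091,.113,.157,.179)])
im=cv2.imread('pics/s8.png');g=cv2.cvtColor(im,6)
t=cv2.resize(g[155:185,285:345],None,fx=1,fy=1)
for r in range(160,184):print(r,' '.join('%3d'%x for x in g[r,288:336]))
E
```

```text
0.222 [311.37926717 166.09342439]
0.2095 [311.29305664 170.82662051]
0.2135 [311.32049764 169.31809624]
0.2175 [311.34807601 167.80384628]
0 [[293.1, 173.8], [302.2, 172.3], [320.3, 169.3], [329.2, 167.9]]
0.03 [[293.1, 172.8], [302.2, 171.1], [320.3, 167.6], [329.3, 165.8]]
0.06 [[293.0, 171.8], [302.2, 169.8], [320.3, 165.8], [329.3, 163.8]]
160  24  19  26  24  23  22  20  25  22  22  23  22  20  23  23  23  23  24  18  23  25  21  23  21  23  23  16  18  20  22  18  23  19  20  23  19  21  21  21  20  19  22  21  15  14  18  42  26
161  21  22  22  22  19  21  25  20  25  20  22  23  21  23  25  22  19  23  20  20  23  24  22  22  24  24  22  21  21  21  19  18  22  18  14  19  20  20  13  17  19  19  22  22  19  16  25  22
162  22  21  23  18  23  22  22  25  22  23  24  18  23  23  23  23  23  20  21  20  21  21  22  18  21  23  17  24  26  24  20  19  16  20  19  16  21  21  19  21  18  16  19  21  18  19  22  16
163  18  19  22  19  23  22  25  21  22  21  26  21  24  21  20  20  25  24  22  22  17  23  24  19  22  23  21  22  22  20  22  15  19  19  20  21  16  13  18  17  2
[... 3249 characters left out ...]
 110 112 111 113 114 116 119 124 135 137 144 154 166 176 182 186 188 189 190 189 189 190 188 187 187 187 187 186
181 112 111 108 101 100 100 101 100 103 101  99 100 101 105 102 100 101 100 102 110 110 111 111 112 112 112 112 111 110 109 107 108 118 133 147 156 164 172 178 183 188 190 189 190 190 188 188 187
182 105 109 105 103 104 102 102 101 100 101 100 100 100 101 100 100 101 100 102 109 110 110 111 110 110 112 113 112 103 103 103 100 101 102 104 106 110 124 140 153 163 169 177 183 187 189 188 190
183  72  85  94  95  97  99 103 103 102 102 101 101 100  99 102 101 102 103 109 111 109 109 110 108 108 109 110 110 101 102 101 102 101 101 101 101 102 101 103 105 109 112 137 151 160 169 173 181
```

The hole line in the side view matches a level bar: slope of 5.3 px over the holes, 5.9 predicted level, 7.0 at 0.03 rad. I'll relax the press, open partly (the lens is nearby), then rise.

```bash
python3 -m jog '[[[0,0,1,0],[0,0,1,0],[0,0,1,0],[0,0,1,0],[0,0,1,0],[0,0,0,0],[0,0,0,0],[0,0,0,0]]]'; python3 -m jog '[[[0,0,0,0],[0,0,0,0],[0,0,0,0],[0,0,0,0],[0,0,0,0],[0,0,0,0],[0,0,0,0],[0,0,0,0]]]' 50;  python3 -m jog '[[[0,0,5,0],[0,0,20,0],[0,0,40,0],[0,0,50,0],[0,0,20,0],[0,0,0,0],[0,0,0,0],[0,0,0,0]]]'
python3 - <<'E'
from h import *
w=manip.snapshot('side');s=manip.snapshot('scene');print(manip.sense()['force'])
cv2.imwrite('pics/end.png',np.hstack([cv2.resize(s[120:350,40:440],(480,276)),cv2.resize(w[90:320,200:460],(312,276))])[:,:,::-1])
cv2.imwrite('pics/side_end.png',w[:,:,::-1]);cv2.imwrite('pics/scene_end.png',s[:,:,::-1])
E
```

```text
t: 23.85
tcp_pos: [0.4717, -0.1079, 0.3905]
tool_rot: [0.944, -0.329, -0.0, -0.0]
force: [0.9, 1.3, 1.7]
finger_gap: 0.262
t: 24.85
tcp_pos: [0.4718, -0.1079, 0.3906]
tool_rot: [0.944, -0.329, -0.0, 0.0]
force: [0.3, 0.3, 0.8]
finger_gap: 0.501
t: 25.85
tcp_pos: [0.4715, -0.1078, 0.5242]
tool_rot: [0.944, -0.329, -0.002, -0.0]
force: [0.3, 0.5, -0.5]
finger_gap: 0.498
[ 0.12405336  0.59081267 -0.80482943]
```

The picture limit is reached, so I'll check by numbers: bar holes and knob in the side view, can cap position, and bystanders by before/after differences.

```bash
python3 - <<'E'
from h import *
s0,s1=[cv2.imread(f'pics/{n}.png') for n in('scene0','scene_end')];d=cv2.imread('pics/side_end.png')
g=cv2.cvtColor(d,6)
for n,(u,v) in dict(h1=(293,174),h2=(302,173),h4=(320,170),h5=(329,169)).items():
    w=np.clip(185-g[v-3:v+4,u-4:u+5].astype(float),0,None);yy,xx=np.mgrid[v-3:v+4,u-4:u+5];print(n,(w*xx).sum()/w.sum(),(w*yy).sum()/w.sum())
# can: dark cap near expected place
for n,im in(('scene',s1),('side',d)):
    u,v=proj(n,[.58,.27,.066]).round().astype(int);a=im[v-22:v+23,u-22:u+23].max(2)<60
    k,l,st,c=cv2.connectedComponentsWithStats(a.astype(np.uint8));
    i=1+st[1:,4].argmax();print(n,'cap exp',(u,v),'blob',c[i]-22+(u,v),st[i]); 
    if n=='scene':p=c[i]-22+(u,v)
    else:print(two('scene',p,'side',c[i]-22+(u,v)))
g0,g1=[cv2.cvtColor(x,6).astype(np.float32) for x in(s0,s1)]
for n,(u,v,r) in dict(lens=(174,202,9),bottle=(103,170,16),pod=(395,186,26),dish=(420,287,16)).items():
    f=lambda g:g[v-r:v+r,u-r:u+r]
    print(n,cv2.phaseCorrelate(f(g0),f(g1)),abs(f(g0)-f(g1)).mean())
k=proj('scene',[.4725,-.107,.241]);kd=proj('side',[.4725,-.107,.241]);print('knob expected',k,kd)
for nm,g_,q in(('scene',s1,k),('side',d,kd)):
    q=q.round().astype(int);x=cv2.cvtColor(g_,6)[q[1]-9:q[1]+10,q[0]-9:q[0]+10];print(nm);print(x[::2,::2])
E
```

```text
h1 293.87737041719345 175.59544879898863
h2 302.9203152364273 174.61120840630474
h4 320.17057444314185 170.0580304806565
h5 329.41028781383955 170.1249234537661
scene cap exp (np.int64(380), np.int64(243)) blob [379.11 243.83] [ 13  13  19  20 200]
side cap exp (np.int64(202), np.int64(285)) blob [202.2        285.78309859] [ 13  13  20  21 355]
(array([0.58034046, 0.26855016, 0.06386093]), np.float64(0.0021887461128308736))
lens ((0.18003308375781657, 0.022179546671660333), 1.050253395681028) 4.9814816
bottle ((-0.21612532161972098, 0.04176955488637191), 0.9885416659526527) 13.745117
pod ((0.011937440565422008, 0.02205203735662664), 0.9347005505293648) 5.7610946
dish ((-0.13178853528508938, 0.003555398882216565), 1.0077326514292508) 8.185547
knob expected [193.24944145 173.5080816 ] [340.8913856  154.03752175]
scene
[[ 19  15  17  23  19  13  16  21  14  20]
 [ 21  16  38  87 108 102  67  28  17  15]
 [ 20  23  81 161 179 170 142  75  23  17]
 [ 15  50 124 183 191 183 160 118  49  28]
 [ 23  67 146 181 190 178 154 120  52  26]
 [ 20  61 141 165 166 162 138 102  47  29]
 [ 17  34  99 134 138 130 111  75  37  31]
 [ 15  20  41  80  95  93  83  72  62  62]
 [ 19  23  52  82  89  77  77  75 104 151]
 [ 10  37 119 149 114  91  84 107 144 181]]
side
[[ 16  20  21  17  20  17  22  22  17  18]
 [ 22  24  23  20  17  16  21  21  23  19]
 [ 21  29  19  38 137 143  86  20  21  23]
 [129 146 129 157 190 190 178  70  17  22]
 [167 166 157 159 164 164 158 135  23  18]
 [ 87 131 107 125 132 137 124 105  19  22]
 [  3   5  28  94  96 100  98  68  22  14]
 [  2  10   7  50  90  93  76  21  20  20]
 [ 18  14  11  33  93  93  41  19  23  22]
 [ 18  18  26  50  90  94 102  16  18   5]]
```

```bash
python3 - <<'E'
from h import *
print(two('scene',(192.4,172.3),'side',(341.2,153.3)))
manip.sign_off()
E
```

```text
(array([ 0.47165778, -0.10778635,  0.24321157]), np.float64(0.0012580260242149276))
the job is handed in; nothing more can be done
```

The job is handed in at about 26 s of the 58 s. The lens can stands at about (0.580, 0.269), and the door is held half open by the stay's middle hole over the peg. The sign-off gives no verdict, so the result rests on my own checks.

- **Can:** I gripped it, carried it clear of the door and set it down before opening. Two camera views put its cap centre 64 mm above the bench, which fits it standing upright.
- **Stay and door:** I lifted the bar by its knob and swung the door open to about 0.78 rad, a figure from my kinematic plan, not measured. Partway down, a close view showed the peg concentric in the middle hole. I lowered it in small steps, pressed to about 5 N at the wrist, eased off and released.
- **Bar level:** Before release, the line of holes in the side view was slightly flatter than predicted for a level bar, and well short of a 0.03 rad lift. After release, the knob measured (0.472, -0.108, 0.243), against (0.473, -0.107, 0.241) expected.
- **Bystanders:** The lens, bottle, joystick box and dishes moved less than 0.25 pixel in the scene view. The gripper is clear, about 13 cm above where it gripped the knob.

**Checks that were weak or disagreed:**
- The knob measured about 2 mm high, which I take as calibration error.
- The hole pixels in the side view sat about 1–2 pixels below the prediction throughout, and the fit after release was noisy.
- The 12-picture limit stopped me from looking at the final state, so the last checks are numeric only.

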